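Put the steel rings back on their posts by size

TASK

Put each of the four bright steel rings over the green-tipped post of its own size, the one whose white disc is as wide as the ring (smallest ring on the thinnest post, largest on the thickest), so that all four lie flat, fully down on their discs. Leave the two black rings where they are.

Things in the scene. Friction and masses are not known exactly. Their poses are not given: they have to be found in the camera images.
- ring_s: bright bare-steel ring, the smallest of the four: 36 mm outside diameter, 28 mm bore, 30 mm tall, lying flat on the bench. Origin: centre of its underside; z is its axis (up), it is round so yaw has no meaning
- ring_m: bright bare-steel ring, the second smallest of the four: 46 mm outside diameter, 38 mm bore, 30 mm tall, lying flat on the bench. Origin: centre of its underside; z is its axis (up), it is round so yaw has no meaning
- ring_l: bright bare-steel ring, the second largest of the four: 56 mm outside diameter, 48 mm bore, 30 mm tall, lying flat on the bench. Origin: centre of its underside; z is its axis (up), it is round so yaw has no meaning
- ring_xl: bright bare-steel ring, the largest of the four: 66 mm outside diameter, 58 mm bore, 30 mm tall, lying flat on the bench. Origin: centre of its underside; z is its axis (up), it is round so yaw has no meaning
- black_m: black ring, loose, 46 mm outside diameter, 38 mm bore, 30 mm tall, lying flat on the bench; to be left alone. Origin: centre of its underside, z up
- black_l: black ring, loose, 56 mm outside diameter, 48 mm bore, 30 mm tall, lying flat on the bench; to be left alone. Origin: centre of its underside, z up
- post_s: fixed ring post, the smallest of the four: upright steel pin 10 mm thick with a green end, its top 54 mm above the bench, on a white disc 36 mm across (the same diameter as the ring that belongs here) whose top, the ring's seat, is 10 mm above the bench; under it a black square foot plate 90 x 90 x 6 mm. Origin: centre of the foot plate's underside, on the bench, on the pin's axis; z up
- post_m: fixed ring post, the second smallest of the four: upright steel pin 18 mm thick with a green end, its top 54 mm above the bench, on a white disc 46 mm across (the same diameter as the ring that belongs here) whose top, the ring's seat, is 10 mm above the bench; under it a black square foot plate 90 x 90 x 6 mm. Origin: centre of the foot plate's underside, on the bench, on the pin's axis; z up
- post_l: fixed ring post, the second largest of the four: upright steel pin 26 mm thick with a green end, its top 54 mm above the bench, on a white disc 56 mm across (the same diameter as the ring that belongs here) whose top, the ring's seat, is 10 mm above the bench; under it a black square foot plate 90 x 90 x 6 mm. Origin: centre of the foot plate's underside, on the bench, on the pin's axis; z up
- post_xl: fixed ring post, the largest of the four: upright steel pin 34 mm thick with a green end, its top 54 mm above the bench, on a white disc 66 mm across (the same diameter as the ring that belongs here) whose top, the ring's seat, is 10 mm above the bench; under it a black square foot plate 90 x 90 x 6 mm. Origin: centre of the foot plate's underside, on the bench, on the pin's axis; z up

How it is judged:
By the outcome, as a careful person would: the job done as asked, in the order asked, and still so for the second after the job is handed in, with the robot touching nothing.
It also fails if it takes over 102 s, if anything falls off the work surface, if the arm or the gripper's body presses on something with over 40 N, if the wrist force passes 120 N, or if a joint passes its speed limit or range.

ROBOT

A 6-joint arm with a two-finger parallel gripper is mounted at the origin on the work surface. World frame = base frame: x ahead of the robot, y to its left, z up, the work surface at z = 0. Lengths are in m, angles in degrees, forces in N, time in s.
With the tool pointing down it reaches from about 0.375 to 0.9 m from the base axis. Payload 3.1 kg.
Tool frame: the origin (TCP) lies on the centre line of the jaws, within the pads' length; the fingertips stand 19 mm ahead of it and the grasp point (between the pads) is the TCP; z points along the fingers, y is the direction in which the jaws open and shut (so a half turn about z gives the same grasp; the last joint's range is limited). The gripper opens to 87 mm and grips with 3 to 60 N. Pads are 19 mm wide; open, the fingers measure 117 mm over their backs; the gripper's body (75 mm by 190 mm) begins 51 mm behind the grasp point.
Start: joints at [58.069, 30.224, 82.088, -0, 67.689, -10.227], TCP at [0.231, 0.581, 0.242] pointing down, gripper open.
Joint ranges: [-176.69, 176.69], [-43.24, 126.21], [12.49, 139.97], [-82, 262], [0, 151.66], [-163.58, 163.58]. Speed limits (degrees/s): [159.86, 159.86, 180, 180, 180, 180].

INTERFACE

Orientations are given as a 3x3 rotation matrix whose columns are the frame's x, y, z axes.
In Python, from rig import bot gives the robot as it stands.
- The arm moves only by the tool carry_out, never from a script. Its argument "targets" is a list of rows, each a list of 6 numbers: the shift along the tool's x, y, z each as a share of 200 mm, from -1 to 1, then the turn, a rotation vector about the tool's x, y, z each as a share of pi/2 rad, from -1 to 1. In form: [[dx, dy, dz, ax, ay, az], ...]. A call has 1 to 20 rows; each row is the pose to reach, as a shift and turn from the pose measured when the call began, along the tool's axes at that moment; what a row does not reach only later rows make up. A row lasts 1/8 s, in which the tool goes at most 62.5 mm and 10.7 degrees, less where a joint would pass 70% of its speed; a pose out of reach is approached as far as the arm can. A call with a number of a shift or a turn outside -1 to 1 is refused whole. A call with a gripper value outside its range is refused whole. "jaw" is the gripper's target within -1 to 1 (fully open at 1, half-way at 0, shut at -1), set as the call begins (left out, the last holds). The fingers move at their own pace and stop on an object; the grip force is fixed at half the most. Time passes only in rows, so rows that repeat a pose let the fingers close. It gives the time, the measured TCP pose, the force and the opening at its end, in the units of the state.
- bot.read_state(): the state, without advancing time (a new reading comes with each control period).
- bot.capture(name): name is "side" or "top"; returns the picture (384x512x3 uint8, blue, green, red); there is no depth.
- bot.camera_info(name): a dict with "camera_matrix" (3x3 intrinsics, pixels), "k1" (the pictures are not rectified: a ray, as slopes to the right and down, at radius r is drawn at 1 + k1 r^2 times it, then the intrinsics apply), "view" (4x4, takes a point from world to camera coordinates). Camera axes: x right, y down, z forward; pixel columns grow to the right and rows downward; lengths in m; the calibration is good to about 2 mm. A picture is of the moment at which its call begins. camera_info takes no time and is no camera call.
- bot.hand_in(): hands the job in, once; it reports no verdict.
The state is a dict: "time_s": time; "joint_positions": joint angles; "qvel": joint speeds; "tau": joint torques, N m; "position": TCP position; "tcp_rot": TCP orientation; "force": force on the tool from outside, world axes, zero at the start; "moment": the same for the moment, N m; "opening": opening from 0.0 (shut) to 1.0 (fully open).
Only numpy, scipy, OpenCV 4.12 (cv2) and the standard library are available. Lean on these libraries where they do the work, as an engineer would, in place of code of your own. Each camera call takes 0.05 s, during which the arm holds its last target.

## Working session

There is one attempt and no reset: what is moved stays moved. The work goes in short steps, Python scripts to look and compute and a tool call to move; the robot and the scene stay as the last step left them, time stands still between calls to the robot, and variables do not carry over. Pictures are saved under pics/ and viewed, and the job is handed in when it is done.

Besides the shell and the picture viewer there is one more tool, called after "Emit:" by a JSON object that holds its "method" and its "body", one argument or row to a line. carry_out: Moves the arm, as the interface text tells. Shift numbers are shares of 200 mm and turn numbers shares of pi/2 rad, none past 1 either way. Its arguments: {"type":"object","properties":{"targets":{"type":"array"},"jaw":{"type":"number"}},"required":["targets"]}

```bash
ls; mkdir -p pics; python3 - <<'E'
from rig import bot
import cv2
s=bot.read_state(); print(s)
for n in("top","side"):
    im=bot.capture(n); cv2.imwrite(f"pics/{n}0.png",im)
    print(bot.camera_info(n))
E
```

```text
pics
{'time_s': 0.0, 'joint_positions': array([ 5.80706153e+01,  3.02785067e+01,  8.21559114e+01, -3.18267959e-04,
        6.76881026e+01, -1.02274626e+01]), 'qvel': array([ 0.03490941,  0.00678029, -0.0882551 , -0.00364559,  0.07858701,
       -0.03011129]), 'tau': array([-2.13238700e-04, -4.40053868e+01, -1.76593155e+01,  6.33243145e-02,
        5.83922176e-02, -1.75244518e-04]), 'position': array([0.23071996, 0.58012093, 0.24057914]), 'tcp_rot': array([[-9.29120738e-01,  3.69774777e-01, -1.12657620e-03],
       [ 3.69776303e-01,  9.29119035e-01, -1.81756976e-03],
       [ 3.74631935e-04, -2.10532294e-03, -9.99997714e-01]]), 'force': array([ 0.10662247,  0.23595536, -0.97613317]), 'moment': array([-0.0598577 , -0.00353495, -0.02047653]), 'opening': 0.9989096212136633}
{'camera_matrix': array([[385.58986297,   0.        , 262.35269849],
       [  0.        , 385.58986297, 189.4394167 ],
       [  0.        ,   0.        ,   1.        ]]), 'k1': 0.0038733382690379157, 'view': array([[ 0.03550181, -0.99936269, -0.00371846, -0.01059331],
       [-0.97167773, -0.03364801, -0.23390212,  0.54788957],
       [ 0.23362794,  0.0119171 , -0.97225304,  0.79110998],
       [ 0.        ,  0.        ,  0.        ,  1.        ]])}
{'camera_matrix': array([[351.20177463,   0.        , 253.77550801],
       [  0.        , 351.20177463, 186.61980933],
       [  0.        ,   0.        ,   1.        ]]), 'k1': -0.03918811719194172, 'view': array([[ 0.96204316, -0.27288643,  0.00244027, -0.50036133],
       [-0.19231403, -0.68428063, -0.70340268,  0.12055482],
       [ 0.19361888,  0.67623444, -0.71078739,  0.70113246],
       [ 0.        ,  0.        ,  0.        ,  1.        ]])}
```

View pics/top0.png

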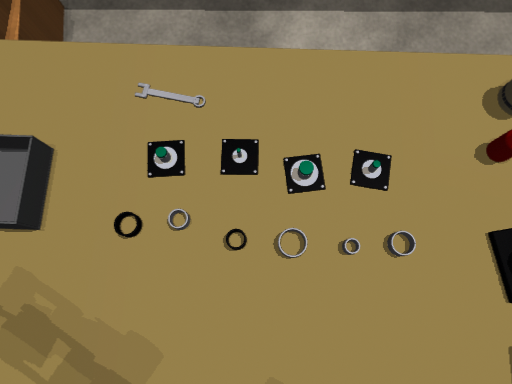

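View pics/side0.png

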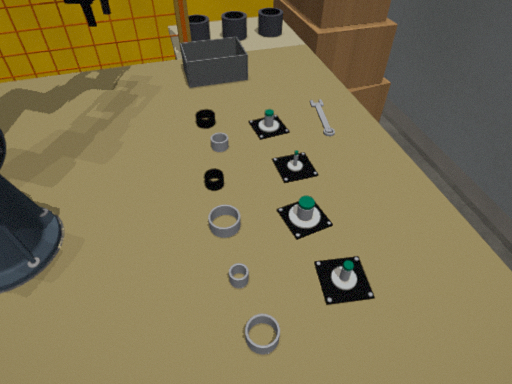

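The top view shows the rings as black_l (128,224), ring_m (178,219), black_m (236,239), ring_xl (292,242), ring_s (352,246) and ring_l (402,243). The posts are l (165,157), s (240,156), xl (305,173) and m (371,169). I'll enlarge to measure them.

```bash
cat > h.py <<'E'
import numpy as np, cv2
from rig import bot
def proj(n,P):
    c=bot.camera_info(n);V=c["view"];K=c["camera_matrix"];k=c["k1"]
    q=np.atleast_2d(P)@V[:3,:3].T+V[:3,3]
    s=q[:,:2]/q[:,2:]; s=s*(1+k*(s**2).sum(1,keepdims=True))
    return s@K[:2,:2].T+K[:2,2]
def unproj(n,uv,z):
    c=bot.camera_info(n);V=c["view"];K=c["camera_matrix"];k=c["k1"]
    d=(np.array(uv,float)-K[:2,2])/K[0,0]; s=d.copy()
    for _ in range(10): s=d/(1+k*(s@s))
    R=V[:3,:3];o=-R.T@V[:3,3];r=R.T@np.array([s[0],s[1],1]); return o+r*(z-o[2])/r[2]
def circ(x,y,r,z):
    t=np.linspace(0,2*np.pi,72,endpoint=False)
    return np.c_[x+r*np.cos(t),y+r*np.sin(t),np.full(72,z)]
R={"s":.018,"m":.023,"l":.028,"xl":.033}
E
cat > seg.py <<'E'
from h import *
im=cv2.imread("pics/top0.png")
rings={"m":(178,219),"xl":(292,242),"s":(352,246),"l":(402,243),"bl":(128,224),"bm":(236,239)}
posts={"l":(165,157),"s":(240,156),"xl":(305,173),"m":(371,169)}
for k,p in rings.items(): print("ring",k,unproj("top",p,.03).round(4))
for k,p in posts.items(): print("post",k,unproj("top",p,.01).round(4))
cv2.imwrite("pics/c1.png",cv2.resize(im[130:265,105:265],None,fx=5,fy=4.4,interpolation=cv2.INTER_CUBIC)[:600])
cv2.imwrite("pics/c2.png",cv2.resize(im[140:270,270:430],None,fx=5,fy=4.6,interpolation=cv2.INTER_CUBIC)[:600])
E
python3 seg.py
```

```text
ring m [0.4806 0.1982 0.03  ]
ring xl [ 0.4377 -0.0616  0.03  ]
ring s [ 0.4335 -0.1955  0.03  ]
ring l [ 0.4441 -0.3072  0.03  ]
ring bl [0.4653 0.3105 0.03  ]
ring bm [0.4399 0.0641 0.03  ]
post l [0.6336 0.2474 0.01  ]
post s [0.6424 0.0663 0.01  ]
post xl [ 0.605  -0.0911  0.01  ]
post m [ 0.6204 -0.2489  0.01  ]
```

View pics/c1.png

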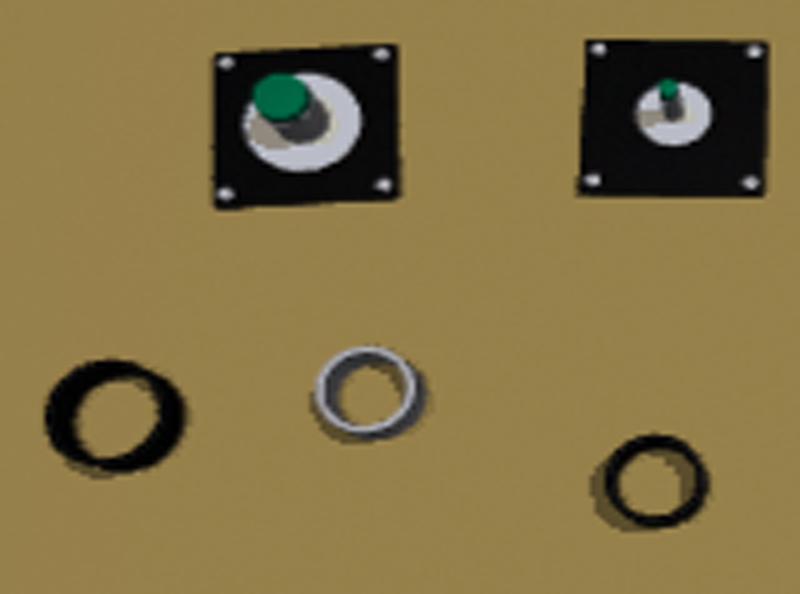

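View pics/c2.png

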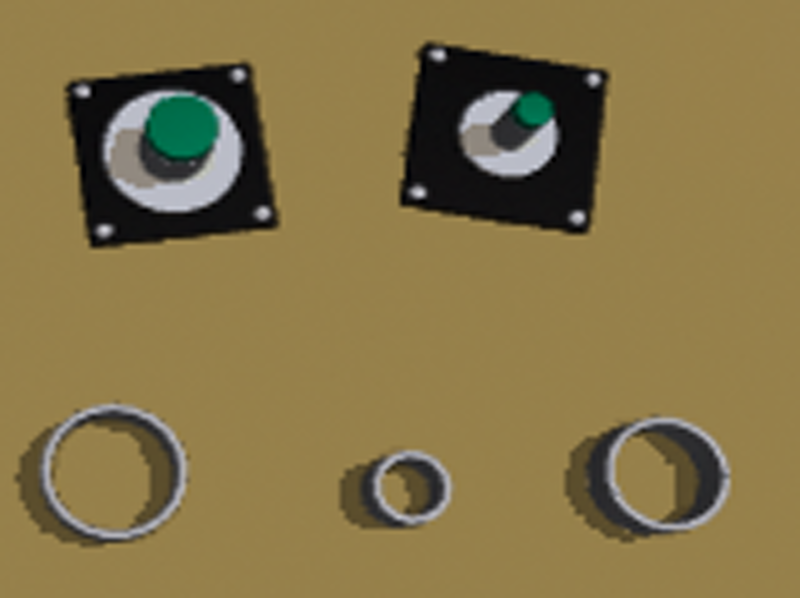

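Both crops are clear. I'll compute the positions from my crop readings of the bright top rims and white discs, then check them as overlays in both cameras.

```bash
cat > m.py <<'E'
from h import *
c1=lambda u,v:((u+.5)/5-.5+105,(v+.5)/4.4-.5+130)
c2=lambda u,v:((u+.5)/5-.5+270,(v+.5)/4.6-.5+140)
rp={"m":c1(367,390),"xl":c2(113.5,472),"s":c2(412,487),"l":c2(668,474)}
pp={"l":c1(302,121.5),"s":c1(674,113.5),"xl":c2(172.5,151.5),"m":c2(509,134)}
ring={k:unproj("top",v,.03)[:2] for k,v in rp.items()}
post={k:unproj("top",v,.01)[:2] for k,v in pp.items()}
if __name__=="__main__":
  for k in R: print(k,"ring",ring[k].round(4),"post",post[k].round(4))
  for n,(x0,y0,x1,y1) in {"top":(100,130,430,265),"side":(190,90,390,365)}.items():
    f=2.4 if n=="top" else 2.15
    im=cv2.imread(f"pics/{n}0.png")[y0:y1,x0:x1]; im=cv2.resize(im,None,fx=f,fy=f,interpolation=cv2.INTER_CUBIC)
    for k in R:
      for c,z in((ring[k],.03),(post[k],.01)):
        uv=((proj(n,circ(*c,R[k],z))-[x0,y0]+.5)*f-.5).round().astype(int)
        cv2.polylines(im,[uv.reshape(-1,1,2)],True,(0,0,255),1)
      uv=((proj(n,circ(*post[k],{"s":.005,"m":.009,"l":.013,"xl":.017}[k],.054))-[x0,y0]+.5)*f-.5).round().astype(int)
      cv2.polylines(im,[uv.reshape(-1,1,2)],True,(0,0,255),1)
    cv2.imwrite(f"pics/ov_{n}.png",im)
E
python3 m.py
```

```text
s ring [ 0.4346 -0.1956] post [0.6438 0.0678]
m ring [0.4823 0.1984] post [ 0.6211 -0.2498]
l ring [ 0.445  -0.3099] post [0.633  0.2473]
xl ring [ 0.4372 -0.0623] post [ 0.6061 -0.089 ]
```

View pics/ov_top.png

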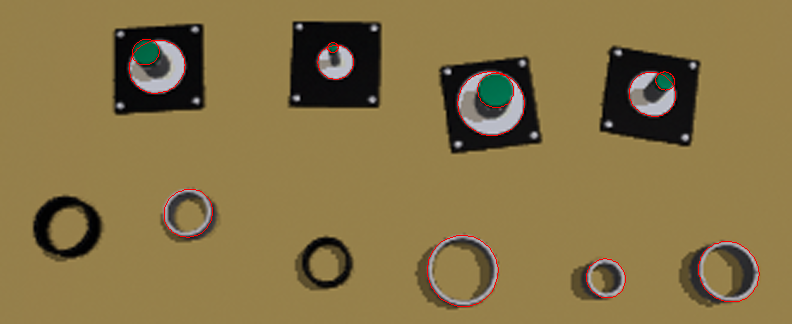

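View pics/ov_side.png

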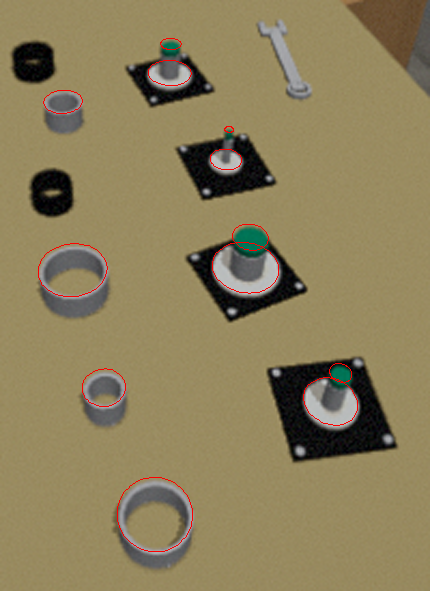

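The overlays agree in both views to about 2–3 mm. Next is a helper that prints the move rows, then I'll approach ring_m.

```bash
cat > go.py <<'E'
import sys
from h import *
from scipy.spatial.transform import Rotation as Ro
s=bot.read_state(); p=np.array(s["position"]);T=np.array(s["tcp_rot"])
D=np.array([[0,1,0],[1,0,0],[0,0,-1.]])
print("t",round(s["time_s"],2),"p",p.round(4),"F",np.round(s["force"],1),"op",round(s["opening"],3))
rv=Ro.from_matrix(T.T@D).as_rotvec()/(np.pi/2)
for a in sys.argv[1:]:
    t=np.array([float(x) for x in a.split(",")]); print(a,(T.T@(t-p)/.2).round(3),rv.round(3))
E
python3 go.py .37,.42,.2 .4823,.1984,.12
```

```text
t 0.1 p [0.2308 0.5802 0.2407] F [ 0.2 -0.1 -0. ] op 1.0
.37,.42,.2 [-0.943 -0.486  0.204] [-0.001  0.001  0.759]
.4823,.1984,.12 [-1.875 -1.307  0.605] [-0.001  0.001  0.759]
```

Emit:
{"method": "carry_out", "body": {
  "targets": [
    [-0.24, -0.12, 0.05, 0, 0, 0.11],
    [-0.47, -0.24, 0.1, 0, 0, 0.22],
    [-0.71, -0.36, 0.15, 0, 0, 0.33],
    [-0.94, -0.486, 0.204, 0, 0, 0.44],
    [-0.94, -0.486, 0.204, 0, 0, 0.55],
    [-0.94, -0.486, 0.204, 0, 0, 0.66],
    [-0.94, -0.486, 0.204, -0.001, 0.001, 0.759],
    [-0.94, -0.486, 0.204, -0.001, 0.001, 0.759],
    [-0.94, -0.486, 0.204, -0.001, 0.001, 0.759]
  ],
  "jaw": 1
}}

```text
time_s: 1.23
position: [0.3693, 0.4202, 0.1998]
tcp_rot: [[-0.002, 1.0, -0.001], [1.0, 0.002, 0.0], [0.0, -0.001, -1.0]]
force: [0.6, -0.1, -0.5]
opening: 1.0
```

```bash
python3 go.py .4823,.23,.12 .4823,.1984,.08 .4823,.1984,.022
```

```text
t 1.23 p [0.3693 0.4202 0.1998] F [ 0.6 -0.1 -0.5] op 1.0
.4823,.23,.12 [-0.952  0.564  0.398] [-0.001 -0.     0.001]
.4823,.1984,.08 [-1.11   0.564  0.598] [-0.001 -0.     0.001]
.4823,.1984,.022 [-1.11   0.564  0.888] [-0.001 -0.     0.001]
```

Arm tracks well. Next I move above ring_m.

Emit:
{"method": "carry_out", "body": {
  "targets": [
    [-0.2, 0.12, 0.08, 0, 0, 0],
    [-0.4, 0.24, 0.16, 0, 0, 0],
    [-0.6, 0.36, 0.25, 0, 0, 0],
    [-0.8, 0.48, 0.33, 0, 0, 0],
    [-0.952, 0.564, 0.398, 0, 0, 0],
    [-0.952, 0.564, 0.398, 0, 0, 0]
  ]
}}

```text
time_s: 1.98
position: [0.4832, 0.2281, 0.1191]
tcp_rot: [[0.0, 1.0, -0.002], [1.0, -0.0, -0.0], [-0.0, -0.002, -1.0]]
force: [-0.3, -0.0, -0.3]
opening: 0.999
```

```bash
python3 go.py .4823,.1984,.08 .4823,.1984,.022
```

```text
t 1.98 p [0.4832 0.2281 0.1191] F [-0.3 -0.  -0.3] op 0.999
.4823,.1984,.08 [-0.148 -0.004  0.196] [-0.002  0.    -0.   ]
.4823,.1984,.022 [-0.148 -0.003  0.486] [-0.002  0.    -0.   ]
```

Emit:
{"method": "carry_out", "body": {
  "targets": [
    [-0.07, 0, 0.1, 0, 0, 0],
    [-0.148, -0.004, 0.196, 0, 0, 0],
    [-0.148, -0.004, 0.27, 0, 0, 0],
    [-0.148, -0.004, 0.34, 0, 0, 0],
    [-0.148, -0.004, 0.41, 0, 0, 0],
    [-0.148, -0.004, 0.46, 0, 0, 0],
    [-0.148, -0.004, 0.485, 0, 0, 0],
    [-0.148, -0.004, 0.485, 0, 0, 0]
  ]
}}

```text
time_s: 2.98
position: [0.4821, 0.1985, 0.0218]
tcp_rot: [[0.0, 1.0, -0.003], [1.0, -0.0, -0.001], [-0.001, -0.003, -1.0]]
force: [0.1, 0.5, -0.2]
opening: 0.998
```

Emit:
{"method": "carry_out", "body": {
  "targets": [
    [0, 0, 0, 0, 0, 0],
    [0, 0, 0, 0, 0, 0],
    [0, 0, 0, 0, 0, 0],
    [0, 0, 0, 0, 0, 0],
    [0, 0, 0, 0, 0, 0],
    [0, 0, 0, 0, 0, 0],
    [0, 0, 0, 0, 0, 0],
    [0, 0, 0, 0, 0, 0]
  ],
  "jaw": -1
}}

```text
time_s: 3.98
position: [0.4824, 0.1985, 0.0219]
tcp_rot: [[0.0, 1.0, -0.002], [1.0, -0.0, -0.0], [-0.0, -0.002, -1.0]]
force: [0.6, -0.1, 1.4]
opening: 0.527
```

```bash
python3 go.py ; python3 - <<'E'
from h import *
a=bot.capture("top");b=bot.capture("side")
cv2.imwrite("pics/g1.png",cv2.resize(b[60:260,130:330],None,fx=3,fy=3))
E
```

```text
t 3.98 p [0.4824 0.1985 0.0219] F [ 0.6 -0.1  1.4] op 0.527
```

View pics/g1.png

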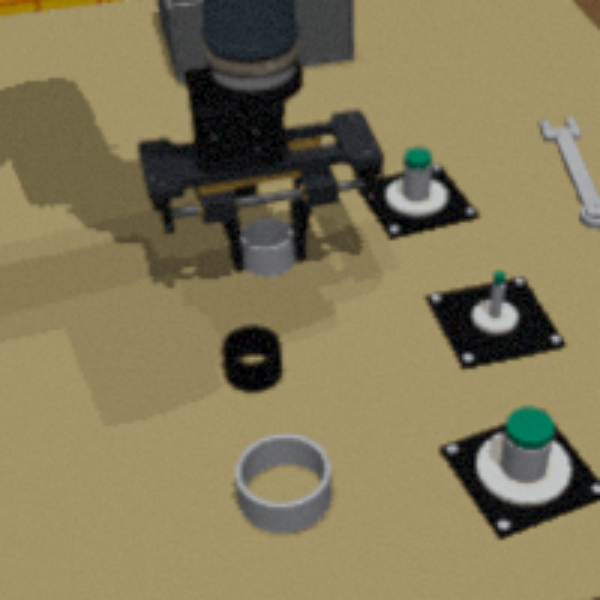

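Ring_m is gripped: the opening reads 0.527, which is about 46 mm. The side view shows it between the pads. Next I lift and carry it to post_m.

Emit:
{"method": "carry_out", "body": {
  "targets": [
    [0, 0, -0.1, 0, 0, 0],
    [0, 0, -0.25, 0, 0, 0],
    [0, 0, -0.42, 0, 0, 0],
    [0, 0, -0.5, 0, 0, 0],
    [-0.12, 0.05, -0.5, 0, 0, 0],
    [-0.27, 0.1, -0.5, 0, 0, 0],
    [-0.45, 0.15, -0.5, 0, 0, 0],
    [-0.63, 0.2, -0.5, 0, 0, 0],
    [-0.81, 0.25, -0.5, 0, 0, 0],
    [-1, 0.3, -0.5, 0, 0, 0]
  ]
}}

```text
time_s: 5.32
position: [0.5418, -0.0023, 0.1213]
tcp_rot: [[0.0, 1.0, -0.005], [1.0, -0.0, 0.0], [0.0, -0.005, -1.0]]
force: [-0.0, -0.1, -0.6]
opening: 0.525
```

Emit:
{"method": "carry_out", "body": {
  "targets": [
    [-0.2, 0.1, 0, 0, 0, 0],
    [-0.4, 0.15, 0, 0, 0, 0],
    [-0.6, 0.2, 0, 0, 0, 0],
    [-0.8, 0.25, 0, 0, 0, 0],
    [-0.95, 0.3, 0, 0, 0, 0],
    [-1, 0.35, 0, 0, 0, 0],
    [-1, 0.35, 0, 0, 0, 0]
  ]
}}

```text
time_s: 6.2
position: [0.6118, -0.202, 0.1204]
tcp_rot: [[0.001, 1.0, -0.005], [1.0, -0.001, 0.001], [0.001, -0.005, -1.0]]
force: [-0.3, 0.4, -2.0]
opening: 0.529
```

```bash
python3 go.py .6211,-.2498,.12 .6211,-.2498,.034
```

```text
t 6.2 p [ 0.6118 -0.202   0.1204] F [-0.3  0.4 -2. ] op 0.529
.6211,-.2498,.12 [-0.239  0.046  0.001] [-0.003 -0.001 -0.   ]
.6211,-.2498,.034 [-0.239  0.049  0.431] [-0.003 -0.001 -0.   ]
```

Next I move above the post, settle, and check with the cameras.

Emit:
{"method": "carry_out", "body": {
  "targets": [
    [-0.12, 0.025, 0, 0, 0, 0],
    [-0.2, 0.04, 0, -0.002, 0, 0],
    [-0.239, 0.046, 0, -0.003, 0, 0],
    [-0.239, 0.046, 0, -0.003, 0, 0],
    [-0.239, 0.046, 0.1, -0.003, 0, 0],
    [-0.239, 0.046, 0.1, -0.003, 0, 0]
  ]
}}

```text
time_s: 6.95
position: [0.6189, -0.2481, 0.0975]
tcp_rot: [[0.0, 1.0, -0.006], [1.0, -0.0, 0.004], [0.004, -0.006, -1.0]]
force: [-0.1, 0.3, -2.0]
opening: 0.523
```

```bash
python3 go.py .6211,-.2498,.05 .6211,-.2498,.0325; python3 - <<'E'
from h import *
b=bot.capture("side")
cv2.imwrite("pics/g2.png",cv2.resize(b[180:340,250:450],None,fx=3.5,fy=3.5))
E
```

```text
t 6.95 p [ 0.6189 -0.2481  0.0975] F [-0.1  0.3 -2. ] op 0.523
.6211,-.2498,.05 [-0.01   0.012  0.238] [-0.004 -0.003 -0.   ]
.6211,-.2498,.0325 [-0.01   0.013  0.325] [-0.004 -0.003 -0.   ]
```

View pics/g2.png

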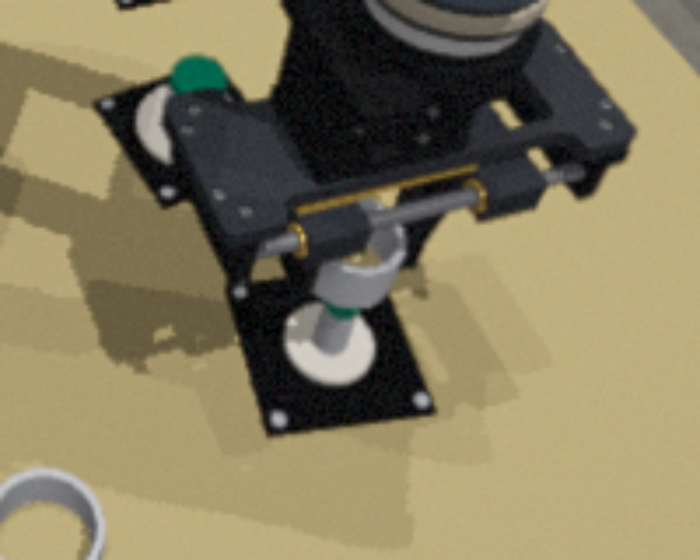

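The ring hangs above the pin tip and looks lined up. Next I descend.

Emit:
{"method": "carry_out", "body": {
  "targets": [
    [-0.01, 0.012, 0.06, -0.004, -0.003, 0],
    [-0.01, 0.012, 0.12, -0.004, -0.003, 0],
    [-0.01, 0.012, 0.18, -0.004, -0.003, 0],
    [-0.01, 0.012, 0.24, -0.004, -0.003, 0],
    [-0.01, 0.012, 0.28, -0.004, -0.003, 0],
    [-0.01, 0.012, 0.31, -0.004, -0.003, 0],
    [-0.01, 0.012, 0.325, -0.004, -0.003, 0],
    [-0.01, 0.012, 0.325, -0.004, -0.003, 0]
  ]
}}

```text
time_s: 8.0
position: [0.6218, -0.2504, 0.0334]
tcp_rot: [[0.0, 1.0, 0.002], [1.0, -0.0, -0.001], [-0.001, 0.002, -1.0]]
force: [0.1, -0.6, -1.6]
opening: 0.526
```

```bash
python3 go.py .6211,-.2498,.032;  python3 - <<'E'
from h import *
b=bot.capture("side")
cv2.imwrite("pics/g3.png",cv2.resize(b[180:340,250:450],None,fx=3.5,fy=3.5))
E
```

```text
t 8.0 p [ 0.6218 -0.2504  0.0334] F [ 0.1 -0.6 -1.6] op 0.526
.6211,-.2498,.032 [ 0.003 -0.004  0.007] [ 0.001  0.001 -0.   ]
```

View pics/g3.png

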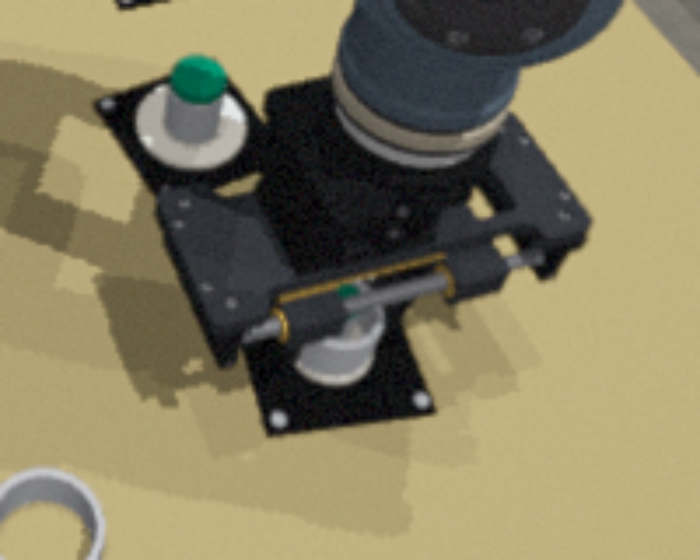

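The ring is over the pin and about 1 mm above its disc. I'll lower it by that, release, and rise.

Emit:
{"method": "carry_out", "body": {
  "targets": [
    [0, -0.003, 0.007, 0, 0, 0],
    [0, -0.003, 0.007, 0, 0, 0]
  ]
}}

```text
time_s: 8.3
position: [0.6214, -0.2505, 0.0325]
tcp_rot: [[0.0, 1.0, 0.003], [1.0, -0.0, -0.002], [-0.002, 0.003, -1.0]]
force: [-0.1, -0.5, -1.2]
opening: 0.528
```

Emit:
{"method": "carry_out", "body": {
  "targets": [
    [0, 0, 0, 0, 0, 0],
    [0, 0, 0, 0, 0, 0],
    [0, 0, 0, 0, 0, 0],
    [0, 0, 0, 0, 0, 0],
    [0, 0, 0, 0, 0, 0],
    [0, 0, 0, 0, 0, 0],
    [0, 0, -0.1, 0, 0, 0],
    [0, 0, -0.25, 0, 0, 0],
    [0, 0, -0.4, 0, 0, 0],
    [0, 0, -0.5, 0, 0, 0],
    [0, 0, -0.5, 0, 0, 0]
  ],
  "jaw": 1
}}

```text
time_s: 9.68
position: [0.6223, -0.251, 0.1351]
tcp_rot: [[0.0, 1.0, 0.007], [1.0, -0.0, -0.004], [-0.004, 0.007, -1.0]]
force: [-0.2, -0.3, 0.2]
opening: 1.001
```

```bash
python3 go.py .445,-.3099,.12 .4346,-.1956,.12;  python3 - <<'E'
from h import *
b=bot.capture("side")
cv2.imwrite("pics/g4.png",cv2.resize(b[180:340,250:450],None,fx=3.5,fy=3.5))
E
```

```text
t 9.68 p [ 0.6223 -0.251   0.1351] F [-0.2 -0.3  0.2] op 1.001
.445,-.3099,.12 [-0.294 -0.887  0.071] [ 0.004  0.003 -0.   ]
.4346,-.1956,.12 [ 0.277 -0.939  0.068] [ 0.004  0.003 -0.   ]
```

View pics/g4.png

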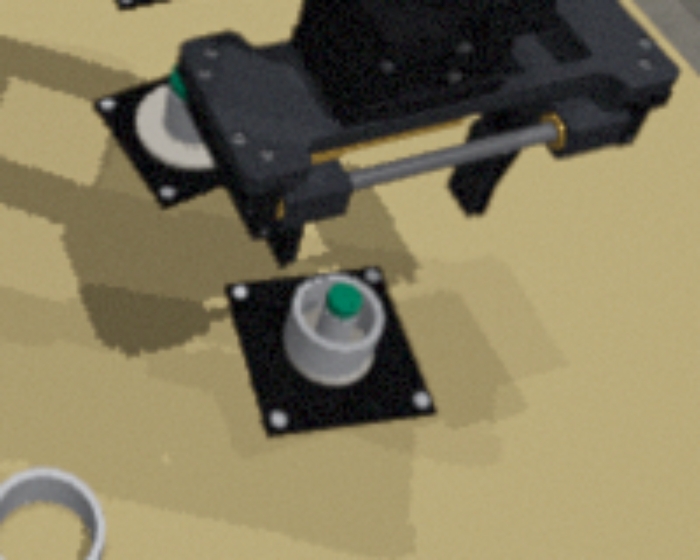

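Ring_m is seated flat. Next is ring_l.

Emit:
{"method": "carry_out", "body": {
  "targets": [
    [-0.05, -0.12, 0, 0, 0, 0],
    [-0.1, -0.3, 0.02, 0.002, 0.001, 0],
    [-0.16, -0.5, 0.04, 0.004, 0.003, 0],
    [-0.23, -0.7, 0.06, 0.004, 0.003, 0],
    [-0.28, -0.83, 0.07, 0.004, 0.003, 0],
    [-0.294, -0.887, 0.071, 0.004, 0.003, 0],
    [-0.294, -0.887, 0.071, 0.004, 0.003, 0]
  ]
}}

```text
time_s: 10.6
position: [0.4435, -0.309, 0.118]
tcp_rot: [[0.001, 1.0, -0.003], [1.0, -0.001, 0.003], [0.003, -0.003, -1.0]]
force: [1.1, 0.3, -0.3]
opening: 1.001
```

```bash
python3 go.py .445,-.3099,.022
```

```text
t 10.6 p [ 0.4435 -0.309   0.118 ] F [ 1.1  0.3 -0.3] op 1.001
.445,-.3099,.022 [-0.006  0.009  0.48 ] [-0.002 -0.002 -0.001]
```

Emit:
{"method": "carry_out", "body": {
  "targets": [
    [-0.006, 0.009, 0.09, 0, 0, 0],
    [-0.006, 0.009, 0.18, 0, 0, 0],
    [-0.006, 0.009, 0.27, 0, 0, 0],
    [-0.006, 0.009, 0.35, 0, 0, 0],
    [-0.006, 0.009, 0.42, 0, 0, 0],
    [-0.006, 0.009, 0.46, -0.002, -0.002, 0],
    [-0.006, 0.009, 0.48, -0.002, -0.002, 0],
    [-0.006, 0.009, 0.48, -0.002, -0.002, 0]
  ]
}}

```text
time_s: 11.6
position: [0.4451, -0.31, 0.022]
tcp_rot: [[0.001, 1.0, 0.0], [1.0, -0.001, 0.0], [0.0, 0.0, -1.0]]
force: [0.6, 0.2, 0.2]
opening: 1.004
```

Emit:
{"method": "carry_out", "body": {
  "targets": [
    [0, 0, 0, 0, 0, 0],
    [0, 0, 0, 0, 0, 0],
    [0, 0, 0, 0, 0, 0],
    [0, 0, 0, 0, 0, 0],
    [0, 0, 0, 0, 0, 0],
    [0, 0, 0, 0, 0, 0],
    [0, 0, 0, 0, 0, 0],
    [0, 0, 0, 0, 0, 0]
  ],
  "jaw": -1
}}

```text
time_s: 12.6
position: [0.4454, -0.3102, 0.0222]
tcp_rot: [[0.001, 1.0, 0.001], [1.0, -0.001, -0.0], [-0.0, 0.001, -1.0]]
force: [1.7, -0.7, 3.5]
opening: 0.644
```

```bash
python3 go.py .633,.2473,.13; python3 - <<'E'
from h import *
b=bot.capture("side")
cv2.imwrite("pics/g5.png",cv2.resize(b[224:384,190:390],None,fx=3.5,fy=3.5))
E
```

```text
t 12.6 p [ 0.4454 -0.3102  0.0222] F [ 1.7 -0.7  3.5] op 0.644
.633,.2473,.13 [ 2.789  0.935 -0.539] [ 0.001  0.    -0.001]
```

View pics/g5.png

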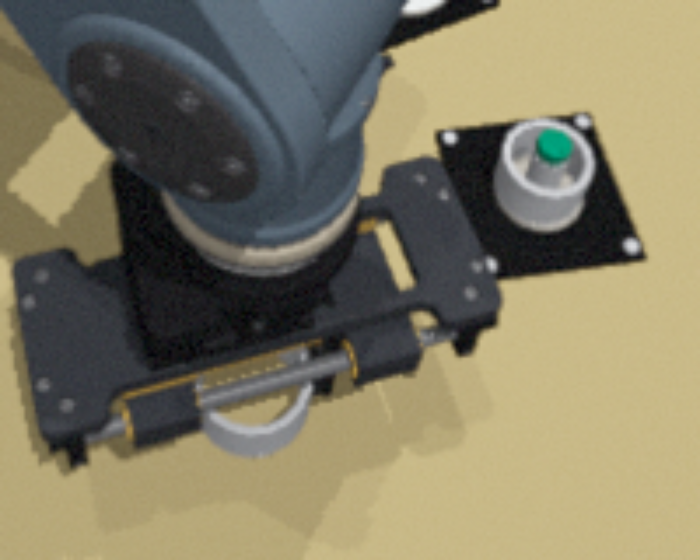

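The opening of 0.644 is about 56 mm, so ring_l is gripped. Next I carry it to post_l.

Emit:
{"method": "carry_out", "body": {
  "targets": [
    [0, 0, -0.1, 0, 0, 0],
    [0, 0, -0.25, 0, 0, 0],
    [0, 0, -0.42, 0, 0, 0],
    [0, 0, -0.54, 0, 0, 0],
    [0.12, 0.05, -0.54, 0, 0, 0],
    [0.27, 0.1, -0.54, 0, 0, 0],
    [0.45, 0.15, -0.54, 0, 0, 0],
    [0.63, 0.2, -0.54, 0, 0, 0],
    [0.81, 0.25, -0.54, 0, 0, 0],
    [1, 0.3, -0.54, 0, 0, 0]
  ]
}}

```text
time_s: 13.9
position: [0.5048, -0.1089, 0.1294]
tcp_rot: [[0.002, 1.0, -0.001], [1.0, -0.002, 0.0], [0.0, -0.001, -1.0]]
force: [1.1, 0.0, -1.8]
opening: 0.641
```

Emit:
{"method": "carry_out", "body": {
  "targets": [
    [0.2, 0.1, 0, 0, 0, 0],
    [0.4, 0.15, 0, 0, 0, 0],
    [0.6, 0.2, 0, 0, 0, 0],
    [0.8, 0.25, 0, 0, 0, 0],
    [1, 0.35, 0, 0, 0, 0]
  ]
}}

```text
time_s: 14.52
position: [0.5733, 0.0922, 0.1282]
tcp_rot: [[0.002, 1.0, -0.006], [1.0, -0.002, 0.0], [0.0, -0.006, -1.0]]
force: [1.6, -0.2, -0.9]
opening: 0.641
```

```bash
python3 go.py .633,.2473,.12
```

```text
t 14.53 p [0.5733 0.0922 0.1282] F [ 1.6 -0.2 -0.9] op 0.641
.633,.2473,.12 [0.776 0.297 0.04 ] [-0.004 -0.    -0.001]
```

Emit:
{"method": "carry_out", "body": {
  "targets": [
    [0.2, 0.08, 0, 0, 0, 0],
    [0.4, 0.16, 0, -0.002, 0, 0],
    [0.6, 0.23, 0.02, -0.004, 0, 0],
    [0.72, 0.28, 0.03, -0.004, 0, 0],
    [0.776, 0.297, 0.04, -0.004, 0, 0],
    [0.776, 0.297, 0.04, -0.004, 0, 0],
    [0.776, 0.297, 0.04, -0.004, 0, 0]
  ]
}}

```text
time_s: 15.4
position: [0.6322, 0.2461, 0.1195]
tcp_rot: [[0.003, 1.0, -0.002], [1.0, -0.003, -0.001], [-0.001, -0.002, -1.0]]
force: [-1.0, 0.0, -1.7]
opening: 0.647
```

```bash
python3 go.py .633,.2473,.0325; python3 - <<'E'
from h import *
b=bot.capture("side")
cv2.imwrite("pics/g6.png",cv2.resize(b[50:210,180:380],None,fx=3.5,fy=3.5))
E
```

```text
t 15.4 p [0.6322 0.2461 0.1195] F [-1.   0.  -1.7] op 0.647
.633,.2473,.0325 [0.006 0.005 0.435] [-0.001  0.    -0.002]
```

View pics/g6.png

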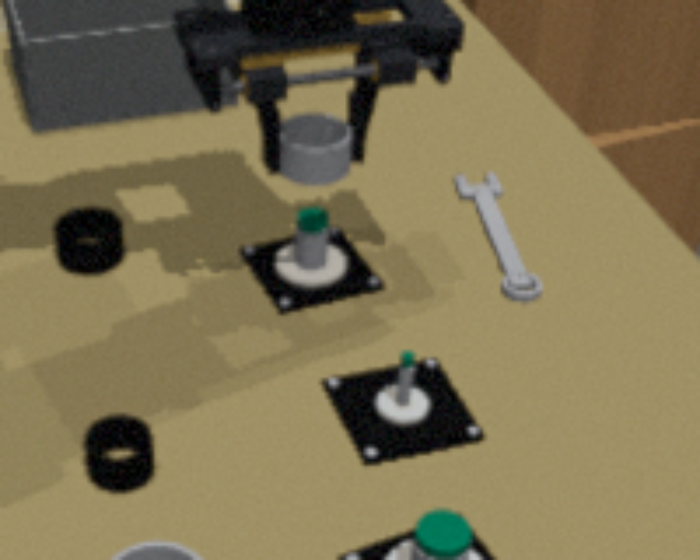

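The ring is centred above post_l. Next I lower it.

Emit:
{"method": "carry_out", "body": {
  "targets": [
    [0.006, 0.005, 0.08, 0, 0, 0],
    [0.006, 0.005, 0.16, 0, 0, 0],
    [0.006, 0.005, 0.24, 0, 0, 0],
    [0.006, 0.005, 0.31, 0, 0, 0],
    [0.006, 0.005, 0.37, -0.001, 0, 0],
    [0.006, 0.005, 0.41, -0.001, 0, 0],
    [0.006, 0.005, 0.43, -0.001, 0, 0],
    [0.006, 0.005, 0.437, -0.001, 0, 0],
    [0.006, 0.005, 0.437, -0.001, 0, 0]
  ]
}}

```text
time_s: 16.58
position: [0.6336, 0.2473, 0.0327]
tcp_rot: [[0.003, 1.0, 0.001], [1.0, -0.003, -0.0], [-0.0, 0.001, -1.0]]
force: [0.4, -0.3, -1.9]
opening: 0.644
```

```bash
python3 go.py .633,.2473,.032
```

```text
t 16.57 p [0.6336 0.2473 0.0327] F [ 0.4 -0.3 -1.9] op 0.644
.633,.2473,.032 [ 0.    -0.003  0.004] [ 0.001  0.    -0.002]
```

Emit:
{"method": "carry_out", "body": {
  "targets": [
    [0, 0, 0, 0, 0, 0],
    [0, 0, 0, 0, 0, 0],
    [0, 0, 0, 0, 0, 0],
    [0, 0, 0, 0, 0, 0],
    [0, 0, 0, 0, 0, 0],
    [0, 0, 0, 0, 0, 0],
    [0, 0, -0.1, 0, 0, 0],
    [0, 0, -0.25, 0, 0, 0],
    [0, 0, -0.4, 0, 0, 0],
    [0, 0, -0.5, 0, 0, 0],
    [0, 0, -0.5, 0, 0, 0]
  ],
  "jaw": 1
}}

```text
time_s: 17.95
position: [0.6349, 0.2477, 0.1355]
tcp_rot: [[0.003, 1.0, 0.006], [1.0, -0.003, 0.001], [0.001, 0.006, -1.0]]
force: [-0.9, -0.5, 0.2]
opening: 0.998
```

```bash
python3 go.py .4372,-.0623,.12;  python3 - <<'E'
from h import *
b=bot.capture("side")
cv2.imwrite("pics/g7.png",cv2.resize(b[50:210,180:380],None,fx=3.5,fy=3.5))
E
```

```text
t 17.95 p [0.6349 0.2477 0.1355] F [-0.9 -0.5  0.2] op 0.998
.4372,-.0623,.12 [-1.553 -0.985  0.07 ] [ 0.004 -0.    -0.002]
```

View pics/g7.png

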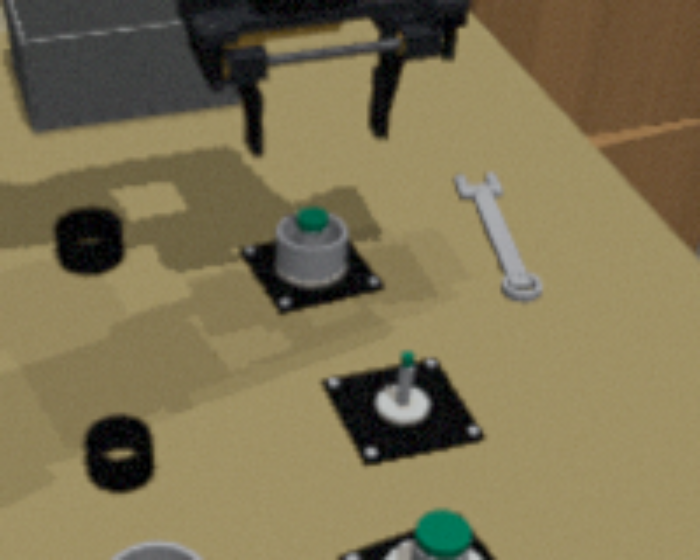

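Ring_l is seated. Next is ring_xl.

Emit:
{"method": "carry_out", "body": {
  "targets": [
    [-0.12, -0.08, 0, 0, 0, 0],
    [-0.3, -0.19, 0.02, 0.002, 0, 0],
    [-0.5, -0.31, 0.04, 0.004, 0, 0],
    [-0.7, -0.44, 0.06, 0.004, 0, 0],
    [-0.9, -0.57, 0.07, 0.004, 0, 0],
    [-1, -0.7, 0.07, 0.004, 0, 0]
  ]
}}

```text
time_s: 18.75
position: [0.4913, 0.0462, 0.118]
tcp_rot: [[0.005, 1.0, -0.007], [1.0, -0.005, 0.0], [0.0, -0.007, -1.0]]
force: [-0.2, -0.9, 0.4]
opening: 1.0
```

```bash
python3 go.py .4372,-.0623,.12
```

```text
t 18.75 p [0.4913 0.0462 0.118 ] F [-0.2 -0.9  0.4] op 1.0
.4372,-.0623,.12 [-0.544 -0.268 -0.008] [-0.004 -0.    -0.003]
```

Emit:
{"method": "carry_out", "body": {
  "targets": [
    [-0.18, -0.09, 0, 0, 0, 0],
    [-0.36, -0.18, 0, -0.002, 0, 0],
    [-0.48, -0.24, 0, -0.004, 0, -0.003],
    [-0.544, -0.268, 0, -0.004, 0, -0.003],
    [-0.544, -0.268, 0, -0.004, 0, -0.003],
    [-0.544, -0.268, 0.1, -0.004, 0, -0.003],
    [-0.544, -0.268, 0.1, -0.004, 0, -0.003]
  ]
}}

```text
time_s: 19.62
position: [0.4366, -0.0613, 0.0974]
tcp_rot: [[-0.001, 1.0, -0.003], [1.0, 0.001, 0.001], [0.001, -0.003, -1.0]]
force: [0.1, 0.5, 0.5]
opening: 1.001
```

```bash
python3 go.py .4372,-.0623,.022;  python3 - <<'E'
from h import *
b=bot.capture("side")
cv2.imwrite("pics/g8.png",cv2.resize(b[130:290,150:350],None,fx=3.5,fy=3.5))
E
```

```text
t 19.62 p [ 0.4366 -0.0613  0.0974] F [0.1 0.5 0.5] op 1.001
.4372,-.0623,.022 [-0.006  0.004  0.377] [-0.002 -0.001  0.001]
```

View pics/g8.png

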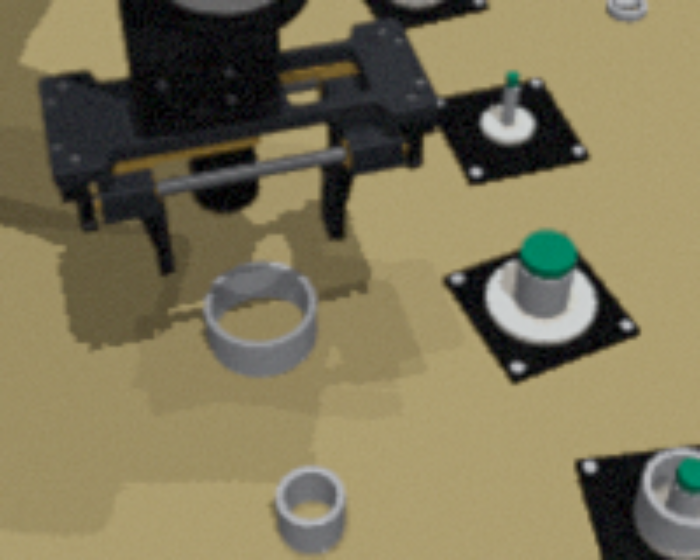

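The jaws straddle ring_xl evenly. I'll descend to grasp height, then close.

Emit:
{"method": "carry_out", "body": {
  "targets": [
    [-0.006, 0.004, 0.08, -0.002, 0, 0],
    [-0.006, 0.004, 0.16, -0.002, 0, 0],
    [-0.006, 0.004, 0.24, -0.002, 0, 0],
    [-0.006, 0.004, 0.31, -0.002, 0, 0],
    [-0.006, 0.004, 0.36, -0.002, 0, 0],
    [-0.006, 0.004, 0.377, -0.002, 0, 0],
    [-0.006, 0.004, 0.377, -0.002, 0, 0]
  ]
}}

```text
time_s: 20.55
position: [0.4377, -0.0626, 0.0225]
tcp_rot: [[-0.001, 1.0, 0.001], [1.0, 0.001, 0.001], [0.001, 0.001, -1.0]]
force: [-0.2, 0.7, 0.8]
opening: 1.002
```

Emit:
{"method": "carry_out", "body": {
  "targets": [
    [0, 0, 0, 0, 0, 0],
    [0, 0, 0, 0, 0, 0],
    [0, 0, 0, 0, 0, 0],
    [0, 0, 0, 0, 0, 0],
    [0, 0, 0, 0, 0, 0],
    [0, 0, 0, 0, 0, 0],
    [0, 0, 0, 0, 0, 0]
  ],
  "jaw": -1
}}

```text
time_s: 21.42
position: [0.438, -0.0627, 0.0227]
tcp_rot: [[-0.001, 1.0, 0.002], [1.0, 0.001, 0.001], [0.001, 0.002, -1.0]]
force: [-0.1, 0.7, 5.2]
opening: 0.755
```

```bash
python3 go.py .6061,-.089,.12
```

```text
t 21.43 p [ 0.438  -0.0627  0.0227] F [-0.1  0.7  5.2] op 0.755
.6061,-.089,.12 [-0.132  0.841 -0.485] [ 0.001 -0.     0.001]
```

The opening of 0.755 is about 66 mm, so ring_xl is gripped. Next I lift and carry it to post_xl.

Emit:
{"method": "carry_out", "body": {
  "targets": [
    [0, 0, -0.1, 0, 0, 0],
    [0, 0, -0.23, 0, 0, 0],
    [0, 0, -0.38, 0, 0, 0],
    [0, 0, -0.485, 0, 0, 0],
    [-0.02, 0.1, -0.485, 0, 0, 0],
    [-0.04, 0.25, -0.485, 0, 0, 0],
    [-0.07, 0.42, -0.485, 0, 0, 0],
    [-0.1, 0.6, -0.485, 0, 0, 0],
    [-0.12, 0.74, -0.485, 0, 0, 0],
    [-0.132, 0.82, -0.485, 0, 0, 0],
    [-0.132, 0.841, -0.485, 0, 0, 0],
    [-0.132, 0.841, -0.485, 0, 0, 0]
  ]
}}

```text
time_s: 22.92
position: [0.6048, -0.0885, 0.1192]
tcp_rot: [[-0.001, 1.0, -0.001], [1.0, 0.001, 0.002], [0.002, -0.001, -1.0]]
force: [-1.0, 0.0, -1.4]
opening: 0.747
```

```bash
python3 go.py .6061,-.089,.0325;  python3 - <<'E'
from h import *
b=bot.capture("side")
cv2.imwrite("pics/g9.png",cv2.resize(b[120:280,210:410],None,fx=3.5,fy=3.5))
E
```

```text
t 22.93 p [ 0.6048 -0.0885  0.1192] F [-1.   0.  -1.4] op 0.747
.6061,-.089,.0325 [-0.003  0.007  0.433] [-0.    -0.001  0.001]
```

View pics/g9.png

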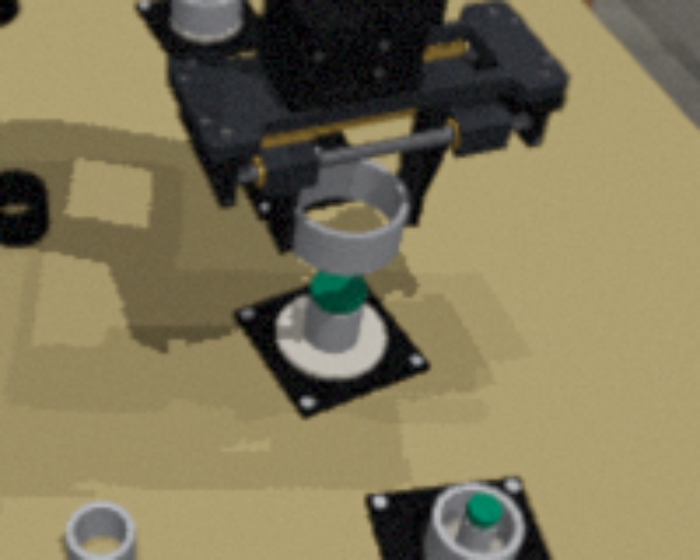

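The ring is above post_xl in line with the pin. Next I lower it.

Emit:
{"method": "carry_out", "body": {
  "targets": [
    [-0.003, 0.007, 0.08, 0, 0, 0],
    [-0.003, 0.007, 0.16, 0, 0, 0],
    [-0.003, 0.007, 0.24, 0, 0, 0],
    [-0.003, 0.007, 0.31, 0, 0, 0],
    [-0.003, 0.007, 0.37, 0, 0, 0],
    [-0.003, 0.007, 0.41, 0, 0, 0],
    [-0.003, 0.007, 0.43, 0, 0, 0],
    [-0.003, 0.007, 0.433, 0, 0, 0],
    [-0.003, 0.007, 0.433, 0, 0, 0]
  ]
}}

```text
time_s: 24.1
position: [0.6062, -0.089, 0.0331]
tcp_rot: [[-0.001, 1.0, 0.0], [1.0, 0.001, 0.001], [0.001, 0.0, -1.0]]
force: [0.2, 0.3, -1.1]
opening: 0.755
```

Emit:
{"method": "carry_out", "body": {
  "targets": [
    [0, 0, 0, 0, 0, 0],
    [0, 0, 0, 0, 0, 0],
    [0, 0, 0, 0, 0, 0],
    [0, 0, 0, 0, 0, 0],
    [0, 0, 0, 0, 0, 0],
    [0, 0, 0, 0, 0, 0],
    [0, 0, -0.1, 0, 0, 0],
    [0, 0, -0.25, 0, 0, 0],
    [0, 0, -0.4, 0, 0, 0],
    [0, 0, -0.5, 0, 0, 0],
    [0, 0, -0.5, 0, 0, 0]
  ],
  "jaw": 1
}}

```text
time_s: 25.48
position: [0.6078, -0.0896, 0.1361]
tcp_rot: [[-0.002, 1.0, 0.006], [1.0, 0.002, -0.001], [-0.001, 0.006, -1.0]]
force: [-0.1, -0.8, -0.1]
opening: 1.001
```

```bash
python3 go.py .4346,-.1956,.12;  python3 - <<'E'
from h import *
b=bot.capture("side")
cv2.imwrite("pics/g10.png",cv2.resize(b[120:280,210:410],None,fx=3.5,fy=3.5))
E
```

```text
t 25.48 p [ 0.6078 -0.0896  0.1361] F [-0.1 -0.8 -0.1] op 1.001
.4346,-.1956,.12 [-0.529 -0.867  0.076] [0.004 0.    0.001]
```

View pics/g10.png

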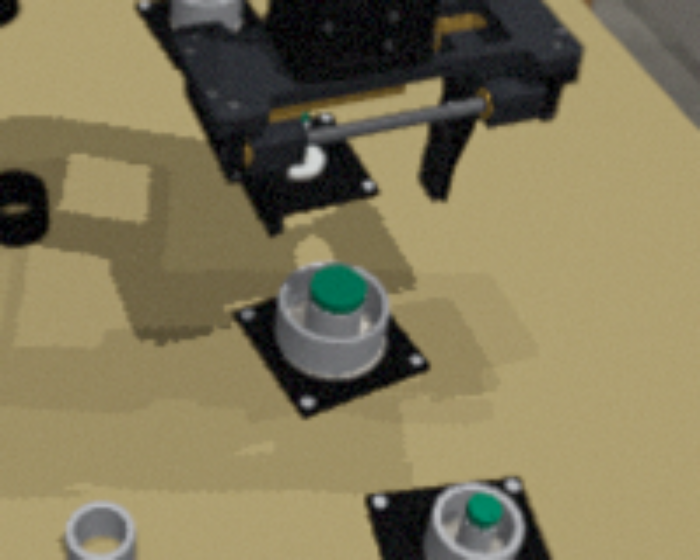

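Ring_xl is seated. Ring_s is last.

Emit:
{"method": "carry_out", "body": {
  "targets": [
    [-0.06, -0.11, 0, 0, 0, 0],
    [-0.16, -0.27, 0.02, 0.002, 0, 0],
    [-0.28, -0.46, 0.04, 0.004, 0, 0],
    [-0.4, -0.65, 0.06, 0.004, 0, 0],
    [-0.49, -0.8, 0.07, 0.004, 0, 0],
    [-0.529, -0.867, 0.076, 0.004, 0, 0],
    [-0.529, -0.867, 0.076, 0.004, 0, 0],
    [-0.529, -0.867, 0.076, 0.004, 0, 0]
  ]
}}

```text
time_s: 26.52
position: [0.4347, -0.1953, 0.1189]
tcp_rot: [[-0.002, 1.0, -0.002], [1.0, 0.002, -0.0], [-0.0, -0.002, -1.0]]
force: [0.1, 0.5, 0.1]
opening: 0.999
```

```bash
python3 go.py .4346,-.1956,.022
```

```text
t 26.52 p [ 0.4347 -0.1953  0.1189] F [0.1 0.5 0.1] op 0.999
.4346,-.1956,.022 [-0.001  0.001  0.485] [-0.002  0.     0.001]
```

Emit:
{"method": "carry_out", "body": {
  "targets": [
    [0, 0, 0.09, 0, 0, 0],
    [0, 0, 0.18, 0, 0, 0],
    [0, 0, 0.27, -0.001, 0, 0],
    [0, 0, 0.35, -0.001, 0, 0],
    [0, 0, 0.42, -0.001, 0, 0],
    [0, 0, 0.46, -0.001, 0, 0],
    [0, 0, 0.485, -0.001, 0, 0],
    [0, 0, 0.485, -0.001, 0, 0]
  ]
}}

```text
time_s: 27.52
position: [0.4345, -0.1953, 0.0218]
tcp_rot: [[-0.002, 1.0, -0.001], [1.0, 0.002, -0.0], [-0.0, -0.001, -1.0]]
force: [-0.1, -0.6, -0.1]
opening: 1.001
```

Emit:
{"method": "carry_out", "body": {
  "targets": [
    [0, 0, 0, 0, 0, 0],
    [0, 0, 0, 0, 0, 0],
    [0, 0, 0, 0, 0, 0],
    [0, 0, 0, 0, 0, 0],
    [0, 0, 0, 0, 0, 0],
    [0, 0, 0, 0, 0, 0],
    [0, 0, 0, 0, 0, 0],
    [0, 0, 0, 0, 0, 0],
    [0, 0, 0, 0, 0, 0],
    [0, 0, 0, 0, 0, 0]
  ],
  "jaw": -1
}}

```text
time_s: 28.78
position: [0.4347, -0.1954, 0.0218]
tcp_rot: [[-0.002, 1.0, -0.001], [1.0, 0.002, -0.0], [-0.0, -0.001, -1.0]]
force: [0.0, 0.5, 0.5]
opening: 0.403
```

```bash
python3 go.py .6438,.0678,.12
```

```text
t 28.77 p [ 0.4347 -0.1954  0.0218] F [0.  0.5 0.5] op 0.403
.6438,.0678,.12 [ 1.314  1.048 -0.492] [-0.     0.     0.001]
```

Emit:
{"method": "carry_out", "body": {
  "targets": [
    [0, 0, -0.1, 0, 0, 0],
    [0, 0, -0.23, 0, 0, 0],
    [0, 0, -0.38, 0, 0, 0],
    [0, 0, -0.5, 0, 0, 0],
    [0.1, 0.08, -0.52, 0, 0, 0],
    [0.24, 0.2, -0.54, 0, 0, 0],
    [0.4, 0.32, -0.55, 0, 0, 0],
    [0.56, 0.45, -0.55, 0, 0, 0],
    [0.72, 0.58, -0.55, 0, 0, 0],
    [0.84, 0.68, -0.55, 0, 0, 0],
    [0.9, 0.72, -0.55, 0, 0, 0]
  ]
}}

```text
time_s: 30.15
position: [0.5786, -0.0137, 0.1313]
tcp_rot: [[-0.004, 1.0, -0.001], [1.0, 0.004, -0.0], [-0.0, -0.001, -1.0]]
force: [0.3, 0.3, -0.8]
opening: 0.402
```

```bash
python3 go.py .6438,.0678,.12
```

```text
t 30.15 p [ 0.5786 -0.0137  0.1313] F [ 0.3  0.3 -0.8] op 0.402
.6438,.0678,.12 [0.406 0.328 0.056] [-0.001  0.     0.003]
```

Emit:
{"method": "carry_out", "body": {
  "targets": [
    [0.1, 0.08, 0, 0, 0, 0],
    [0.22, 0.18, 0.02, 0, 0, 0],
    [0.34, 0.27, 0.04, 0, 0, 0.003],
    [0.39, 0.31, 0.05, 0, 0, 0.003],
    [0.406, 0.328, 0.056, 0, 0, 0.003],
    [0.406, 0.328, 0.056, 0, 0, 0.003],
    [0.406, 0.328, 0.056, 0, 0, 0.003]
  ]
}}

```text
time_s: 31.02
position: [0.6433, 0.0669, 0.12]
tcp_rot: [[0.002, 1.0, -0.002], [1.0, -0.002, -0.0], [-0.0, -0.002, -1.0]]
force: [0.2, -1.1, -2.6]
opening: 0.403
```

```bash
python3 go.py .6438,.0678,.0325;  python3 - <<'E'
from h import *
b=bot.capture("side")
cv2.imwrite("pics/g11.png",cv2.resize(b[90:220,220:380],None,fx=4.5,fy=4.5))
E
```

```text
t 31.02 p [0.6433 0.0669 0.12  ] F [ 0.2 -1.1 -2.6] op 0.403
.6438,.0678,.0325 [0.005 0.004 0.438] [-0.001  0.    -0.001]
```

View pics/g11.png

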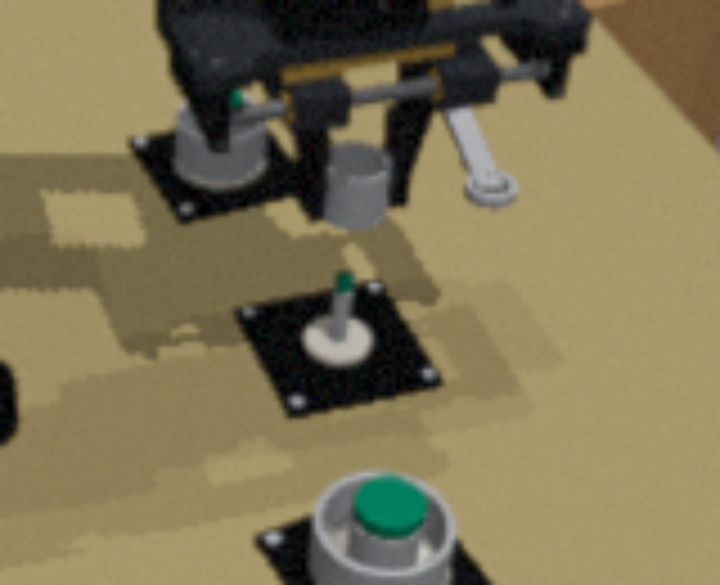

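The ring looks slightly towards the camera in the jaws. I'll check with an overlay of its expected position.

```bash
python3 - <<'E'
from h import *
s=bot.read_state();x,y,z=s["position"]
for n,(x0,y0,w,h) in {"side":(260,100,100,85),"top":(190,100,100,80)}.items():
    b=bot.capture(n)
    im=cv2.resize(b[y0:y0+h,x0:x0+w],None,fx=7,fy=7,interpolation=cv2.INTER_CUBIC)
    for c in (circ(x,y,.018,z-.022),circ(x,y,.018,z+.008),circ(.6438,.0678,.018,.01)):
        uv=((proj(n,c)-[x0,y0]+.5)*7-.5).round().astype(int)
        cv2.polylines(im,[uv.reshape(-1,1,2)],True,(0,0,255),1)
    cv2.imwrite(f"pics/g12{n}.png",im)
E
```

```text
(no output)
```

View pics/g12side.png

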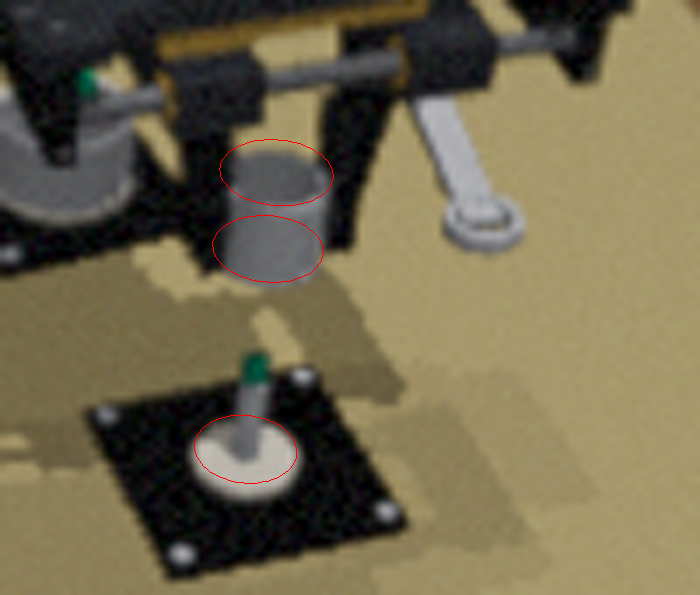

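View pics/g12top.png

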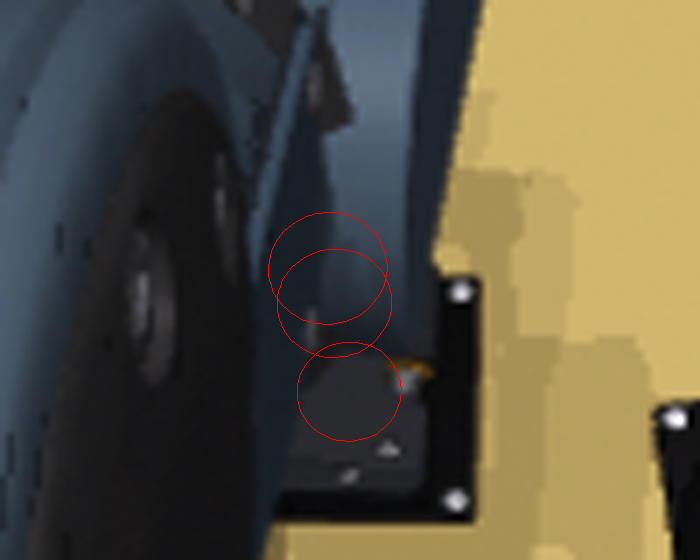

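The expected and actual ring positions agree to about 1 px. The disc shows a similar small calibration offset, so the fit is well within the 9 mm clearance. Next I lower it.

Emit:
{"method": "carry_out", "body": {
  "targets": [
    [0.005, 0.004, 0.08, 0, 0, 0],
    [0.005, 0.004, 0.16, 0, 0, 0],
    [0.005, 0.004, 0.24, 0, 0, 0],
    [0.005, 0.004, 0.31, 0, 0, 0],
    [0.005, 0.004, 0.37, 0, 0, 0],
    [0.005, 0.004, 0.41, 0, 0, 0],
    [0.005, 0.004, 0.43, 0, 0, 0],
    [0.005, 0.004, 0.439, 0, 0, 0],
    [0.005, 0.004, 0.439, 0, 0, 0]
  ]
}}

```text
time_s: 32.3
position: [0.6445, 0.0681, 0.0327]
tcp_rot: [[0.002, 1.0, -0.001], [1.0, -0.002, -0.0], [-0.0, -0.001, -1.0]]
force: [-0.4, -0.5, -0.8]
opening: 0.406
```

Emit:
{"method": "carry_out", "body": {
  "targets": [
    [0, 0, 0, 0, 0, 0],
    [0, 0, 0, 0, 0, 0],
    [0, 0, 0, 0, 0, 0],
    [0, 0, 0, 0, 0, 0],
    [0, 0, 0, 0, 0, 0],
    [0, 0, 0, 0, 0, 0],
    [0, 0, 0, 0, 0, 0],
    [0, 0, -0.1, 0, 0, 0],
    [0, 0, -0.25, 0, 0, 0],
    [0, 0, -0.4, 0, 0, 0],
    [0, 0, -0.55, 0, 0, 0],
    [0, 0, -0.55, 0, 0, 0]
  ],
  "jaw": 1
}}

```text
time_s: 33.8
position: [0.647, 0.0681, 0.1469]
tcp_rot: [[0.001, 1.0, 0.007], [1.0, -0.001, -0.001], [-0.001, 0.007, -1.0]]
force: [0.5, -0.0, 0.8]
opening: 0.999
```

```bash
python3 go.py .44,0.2,.22
```

```text
t 33.8 p [0.647  0.0681 0.1469] F [ 0.5 -0.   0.8] op 0.999
.44,0.2,.22 [ 0.658 -1.033 -0.373] [ 0.005  0.001 -0.001]
```

Emit:
{"method": "carry_out", "body": {
  "targets": [
    [0.1, -0.15, -0.2, 0, 0, 0],
    [0.25, -0.35, -0.4, 0, 0, 0],
    [0.4, -0.55, -0.45, 0, 0, 0],
    [0.55, -0.75, -0.45, 0, 0, 0],
    [0.75, -0.9, -0.45, 0, 0, 0],
    [0.95, -1, -0.45, 0, 0, 0],
    [1, -1, -0.45, 0, 0, 0]
  ]
}}

```text
time_s: 34.67
position: [0.4443, 0.27, 0.2349]
tcp_rot: [[-0.002, 1.0, 0.005], [1.0, 0.002, -0.001], [-0.001, 0.005, -1.0]]
force: [0.8, -0.5, -0.7]
opening: 1.0
```

Emit:
{"method": "carry_out", "body": {
  "targets": [
    [0.2, -0.1, 0, 0, 0, 0],
    [0.45, -0.25, 0, 0, 0, 0],
    [0.7, -0.4, 0, 0, 0, 0],
    [0.95, -0.6, 0, 0, 0, 0],
    [1, -0.7, 0, 0, 0, 0],
    [1, -0.7, 0, 0, 0, 0]
  ]
}}

```text
time_s: 35.42
position: [0.303, 0.4699, 0.2334]
tcp_rot: [[-0.005, 1.0, 0.005], [1.0, 0.005, -0.002], [-0.003, 0.005, -1.0]]
force: [-0.0, 0.0, -0.2]
opening: 1.0
```

```bash
python3 - <<'E'
from h import *
from m import post
P=post
for n,(x0,y0,x1,y1) in {"top":(100,120,430,265),"side":(190,90,390,365)}.items():
    f=2.4 if n=="top" else 2.15
    b=bot.capture(n); cv2.imwrite(f"pics/fin_{n}.png",b)
    im=cv2.resize(b[y0:y1,x0:x1],None,fx=f,fy=f,interpolation=cv2.INTER_CUBIC)
    for k in R:
        uv=((proj(n,circ(*P[k],R[k],.04))-[x0,y0]+.5)*f-.5).round().astype(int)
        cv2.polylines(im,[uv.reshape(-1,1,2)],True,(0,0,255),1)
    cv2.imwrite(f"pics/finov_{n}.png",im)
s=bot.read_state();print(s["time_s"],s["position"],s["force"])
E
```

```text
35.525 [0.30491904 0.46914028 0.23369399] [ 0.79245884 -0.01459654 -0.36049701]
```

View pics/finov_top.png

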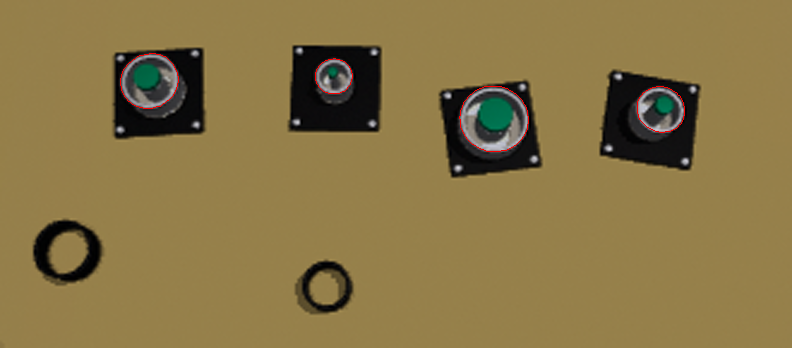

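View pics/finov_side.png

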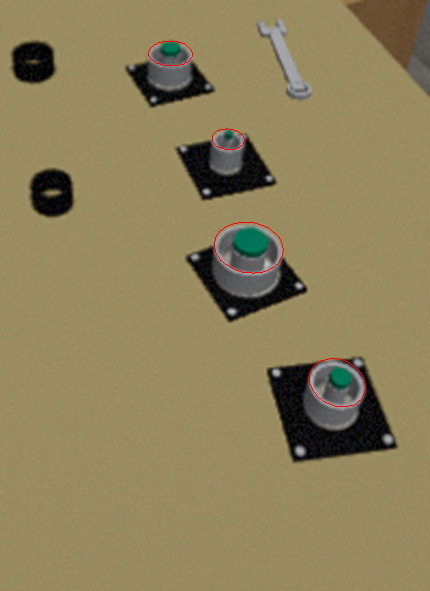

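Every ring's rim matches the expected seated position at 40 mm height in both views. The black rings haven't moved and the arm is clear, so I'm handing in.

```bash
python3 -c "
from rig import bot
print(bot.hand_in())"
```

```text
the job is handed in; nothing more can be done
None
```

All four steel rings are on their own posts, lying flat and fully down on their discs. I placed them in the order m, l, xl, s, and handed in at about 35.5 s of the 102 s allowed. `hand_in` reported no verdict.

- **Final views:** in both cameras, each ring's top rim lies where it should when fully seated, within about 1–2 px. The side camera shows the same small offset it had from the start, about 2–3 mm. Both black rings are where they were, and the gripper is open and clear of everything.
- **Forces:** the readings I took stayed at about 5 N or less.
- **One small disagreement:** the jaws read about 35 mm on the 36 mm ring, while the other three matched their sizes. An overlay in the side view showed it held where expected, and it seated normally.

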